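Shut down and clear the heat-lamp gantry

TASK

Service is over: on the switch box flip every lamp toggle that is still on to off, and only when all three are off turn the rotary isolator to off as well. Then, with the pan hook, draw every pan forward along the table until it stands level and wholly in front of the hood (they are hot, so neither hand nor arm may touch them), and lay the hook back home in its rest. Do not tip the pans, and leave the shaker, the tape roll and the timer where they stand.

Things in the scene. Friction and masses are not known exactly. Their poses are not given: they have to be found in the camera images.
- gantry: Fixed steel heat-lamp gantry. Origin on the table under the hood's middle; y along the hood, -x is its front (robot side). Hood: x -55 to 55 mm, y -315 to 315, 270 to 315 mm above the table, so its front edge is at x = -55. Lamps below it at y = 160, 0, -160, down to 226 mm. Posts 32 mm square at x = 20, y = +-285 on feet 150 x 50 x 10 mm.
- pan_a: Hot open steel pan, 152 (x) x 110 (y) x 66 mm high, rolled rim, walls 3 mm, 0.35 to 0.7 kg, three mushrooms fixed in its back part (x > -25 mm; the front inside is empty). Under one of the three lamps (any order; may be absent), x roughly along the gantry's x. Origin: centre of underside. Inner face of front wall at x = -67 mm; inner floor under 6 mm up. Slides on the table.
- pan_b: Hot open steel pan, 152 (x) x 110 (y) x 66 mm high, rolled rim, walls 3 mm, 0.35 to 0.7 kg, a garlic bulb and a mushroom fixed in its back part (x > -25 mm; the front inside is empty). Under one of the three lamps (any order; may be absent), x roughly along the gantry's x. Origin: centre of underside. Inner face of front wall at x = -67 mm; inner floor under 6 mm up. Slides on the table.
- pan_c: Hot open steel pan, 152 (x) x 110 (y) x 66 mm high, rolled rim, walls 3 mm, 0.35 to 0.7 kg, a lemon fixed in its back part (x > -25 mm; the front inside is empty). Under one of the three lamps (any order; may be absent), x roughly along the gantry's x. Origin: centre of underside. Inner face of front wall at x = -67 mm; inner floor under 6 mm up. Slides on the table.
- switch_box: Grey switch box fixed on the table at the right, 125 (x) x 250 (y) x 72 mm high, steel top. Origin: centre of its underside; x points to its back (away from the robot), y along the row of switches. Toggles of the left, middle and right lamp stand on the centre line of its top at y = 88, 37 and -14 mm, a rotary isolator at y = -80 mm.
- lamp_left (a joint): Toggle of the left lamp: round black lever 61 mm long, 12 to 17 mm thick, hinged 74 mm above the table about the box's y. -0.38 = off, leaning 22 degrees to the box's front (-x); +0.38 = on, leaning 22 degrees to its back (+x). An over-centre spring snaps it to one of these; about 4 N at the tip throws it. Either on or off at the start.
- lamp_left_tip (a point): Top end of the left toggle's lever, 60 mm from its hinge.
- lamp_mid (a joint): Toggle of the middle lamp: round black lever 61 mm long, 12 to 17 mm thick, hinged 74 mm above the table about the box's y. -0.38 = off, leaning 22 degrees to the box's front (-x); +0.38 = on, leaning 22 degrees to its back (+x). An over-centre spring snaps it to one of these; about 4 N at the tip throws it. On at the start.
- lamp_mid_tip (a point): Top end of the middle toggle's lever, 60 mm from its hinge.
- lamp_right (a joint): Toggle of the right lamp: round black lever 61 mm long, 12 to 17 mm thick, hinged 74 mm above the table about the box's y. -0.38 = off, leaning 22 degrees to the box's front (-x); +0.38 = on, leaning 22 degrees to its back (+x). An over-centre spring snaps it to one of these; about 4 N at the tip throws it. Either on or off at the start.
- lamp_right_tip (a point): Top end of the right toggle's lever, 60 mm from its hinge.
- isolator (a joint): Rotary isolator on the switch box: black bar 60 x 15 mm, sides free from 86 to 115 mm above the table, on a round 54 mm base, turning about the vertical. -0.52 = off, bar along the box's y; +0.52 = on (at the start), bar turned 60 degrees from there, anticlockwise seen from above. An over-centre spring snaps it to one of these; about 0.3 N m turns it.
- isolator_grip (a point): On the isolator's axis at the height to grip its bar (102 mm above the table).
- isolator_end (a point): On the bar's middle line at the same height, 24 mm from the axis, at the end with a white mark.
- pan_hook: Pan hook: flat wooden handle, 12 mm wide (y), 22 mm high (z), x = -105 to 65 mm, then an 8 mm steel shaft to x = 117 with a flat blade at its end (36 mm wide in y, x = 115 to 119) that stands down to 72 mm below the handle's middle line. 0.2 kg. Origin: on the middle line, where it is best gripped. At the start it lies in its rest, blade down, x away from the robot.
- hook_blade (a point): Bottom end of the hook's blade, on its inner face (x = 115 mm, 72 mm below the handle's middle line).
- hook_rest: Rest of the pan hook, fixed at the left: plate 180 x 90 x 8 mm with two upright forks at x = -65 and 50 mm, 16 mm wide between the prongs (across y), flared on top; seat 90 mm, prong tips 120 mm above the table. Origin under the middle. The hook is home when its handle stands in both forks, middle line 101 mm above the table, its origin over the rest's origin.
- salt_shaker: Glass shaker with a white cap, 62 x 62 x 127 mm, origin at the centre of its underside. Bystander.
- tape_roll: Roll of tape lying flat, 104 x 102 x 25 mm. Bystander.
- timer: Clockwork kitchen timer, 62 x 62 x 54 mm. Bystander.

How it is judged (in metres and radians):
On the way, in this order (a step that is already met when the one before it is completed fails the run):
1. all three lamp toggles are off (value of joint each of lamp_left, lamp_mid, lamp_right below -0.25 rad), for 0.2 s.
2. the isolator is turned off after them (value of joint isolator below -0.4 rad), for 0.2 s.
3. every pan stands in front of the hood (x of each of pan_a, pan_b, pan_c in the frame of gantry below -0.128 m and height (world z) of each of pan_a, pan_b, pan_c below 0.015 m and angle between each of pan_a, pan_b, pan_c's own z axis and vertical below 0.1 rad), for 0.2 s.
At the end, for the whole second after the job is handed in: Toggles below -0.25, isolator below -0.4 rad; pans level on the table (0.1 rad), at rest, centre over 128 mm in front of the gantry's origin; hook at rest in both forks: within 30 mm along, 12 mm across, 95 to 108 mm above the rest's origin, in line within 0.1 rad, lean under 0.35 rad (all of step 1 and all of step 3 and value of joint isolator below -0.4 rad and linear speed of each of pan_a, pan_b, pan_c, pan_hook below 0.02 m/s and z of pan_hook in the frame of hook_rest between 0.095 and 0.108 m and x of pan_hook in the frame of hook_rest between -0.03 and 0.03 m and y of pan_hook in the frame of hook_rest between -0.012 and 0.012 m and angle between the x axis of pan_hook and the x axis of hook_rest, either way round below 0.1 rad and angle between pan_hook's own z axis and vertical below 0.35 rad); the robot touches nothing.
It fails at once if the hand or arm touches a hot pan (contact force between any of the fingers, the arm and pan_a above 1.5 N or contact force between any of the fingers, the arm and pan_b above 1.5 N or contact force between any of the fingers, the arm and pan_c above 1.5 N).
It fails at once if a pan is tipped (angle between any of pan_a, pan_b, pan_c's own z axis and vertical above 0.3 rad).
It fails at once if the shaker, the tape roll or the timer is moved more than 4 cm (distance of any of salt_shaker, tape_roll, timer from where it was at the start of the episode above 0.04 m).
Of pan_a, pan_b, pan_c only 2 to 3 are there at a start; the rules pass over those that are not, and their reading is None.
At some moment in a run one of pan_a, pan_b, pan_c may be knocked a few centimetres aside while the robot is not near it.
It also fails if it takes over 210 s, if anything falls off the work surface, if the arm or the gripper's body presses on something with over 40 N, if the wrist force passes 120 N, or if a joint passes its speed limit or range.

ROBOT

A 7-joint arm with a two-finger parallel gripper is mounted at the origin on a cart in front of the work surface, level with it; the furniture and walls round the work are solid. World frame = base frame: x ahead of the robot, y to its left, z up, the work surface at z = 0. Lengths are in mm, angles in rad, forces in N, time in s.
With the tool pointing down it reaches from about 400 to 900 mm from the base axis. Payload 5.6 kg.
Tool frame: the origin (TCP) lies at the very end of the fingers, on their centre line; the grasp point (between the pads) lies 19 mm behind it; z points along the fingers, y is the line along which they close (so a half turn about z gives the same grasp; the last joint's range is limited). The gripper opens to 92 mm and grips with 3 to 60 N. Pads are 20 mm wide; open, the fingers measure 128 mm over their backs; the gripper's body (75 mm by 189 mm) begins 69 mm behind the grasp point.
Start: joints at [-1.227, 0.468, -0.012, 1.603, 0.006, 1.071, -0.056], TCP at [245.238, 601.969, 214.592] pointing down, gripper open.
Joint ranges: [-2.53, 2.53], [-0.31, 2.02], [-1.57, 1.55], [0.28, 2.44], [-1.29, 4.43], [0.15, 1.84], [-2.92, 2.92]. Speed limits (rad/s): [2.57, 2.57, 3.14, 3.14, 3.14, 3.14, 3.14].

INTERFACE

Orientations are given as a rotation vector (axis times angle).
In Python, from station import env, effector, planner, eyes gives the robot as it stands. Calls block until the motion is done:
- env.movep(position, orientation): joint-space move of the TCP to a pose.
- env.move_l(position, rot=None, vel=150, force_limit=None): straight line of the TCP; rot=None keeps the orientation; vel is the mean speed in mm/s. With force_limit (N) it stops when the force on the tool has changed by that much, and returns True; else False.
- env.move_joints(angles): joint-space move.
- effector.move_gripper(opening, grasp_force=None): opening from 0.0 (shut) to 1.0 (fully open); grasp_force is the grip in N (None keeps the last); returns when the fingers have stopped.
- env.dwell(seconds).
- planner.solve_ik(position, orientation): joint angles nearest the present ones, or None.
- env.state(): the state.
- eyes.camera(name): name is "side" or "top"; returns (picture, depth): 384x512x3 uint8, blue, green, red; 384x512 float32, mm along the optical axis (not along the pixel's ray), 0 where there is no reading.
- eyes.camera_info(name): a dict with "K" (3x3 intrinsics, pixels), "k1" (the pictures are not rectified: a ray, as slopes to the right and down, at radius r is drawn at 1 + k1 r^2 times it, then the intrinsics apply), "R" (3x3) and "t" (3): a world point X has camera coordinates R X + t. Camera axes: x right, y down, z forward; pixel columns grow to the right and rows downward; lengths in mm; the calibration is good to about 2 mm. A picture is of the moment at which its call begins. camera_info takes no time and is no camera call.
A pose or a line that the arm cannot do raises env.PlanningError and nothing moves.
- env.hand_in(): hands the job in; it is judged then, once.
The state is a dict: "time_s": time; "joints": joint angles; "qd": joint speeds; "effort": joint torques, N m; "tool_pos": TCP position; "ee_rot": TCP orientation; "wrist_force": force on the tool from outside, world axes, zero at the start; "moment": the same for the moment, N m; "width": opening from 0.0 (shut) to 1.0 (fully open); "grasp_force": force on a finger pad.
Only numpy, scipy, OpenCV 4.12 (cv2) and the standard library are available. Lean on these libraries where they do the work, as an engineer would, in place of code of your own. Each camera call takes 0.05 s, during which the arm holds its last target. There are 200 camera calls.

## Working session

There is one attempt and no reset: what is moved stays moved. The work goes in short steps, each a Python script; the robot and the scene stay as the last script left them, time stands still between calls to the robot, and variables do not carry over. Pictures are saved under pics/ and viewed, at most 14 in all, crops included, and the job is handed in when it is done.

```bash
ls; mkdir -p pics; python3 - <<'E'
from station import env, effector, planner, eyes
import cv2,numpy as np
for n in("top","side"):
    p,d=eyes.camera(n); cv2.imwrite(f"pics/{n}0.png",p); np.save(f"pics/{n}0.npy",d)
    i=eyes.camera_info(n); print(n,{k:np.round(v,4).tolist() for k,v in i.items()}); R=np.array(i['R']);print(-R.T@np.array(i['t']))
s=env.state();print(s['time_s'],s['ee_rot'],s['tool_pos'])
E
```

```text
pics
top {'K': [[350.4151, 0.0, 251.609], [0.0, 350.4151, 189.2096], [0.0, 0.0, 1.0]], 'k1': -0.0685, 'R': [[-0.0028, -1.0, 0.0074], [-0.9979, 0.0023, -0.065], [0.065, -0.0076, -0.9979]], 't': [-48.8767, 584.1082, 1404.4576]}
[ 491.50101883  -39.61822449 1439.76718429]
side {'K': [[424.1634, 0.0, 255.7733], [0.0, 424.1634, 193.4208], [0.0, 0.0, 1.0]], 'k1': 0.0023, 'R': [[0.9911, -0.1321, 0.0137], [-0.0746, -0.639, -0.7656], [0.1099, 0.7578, -0.6432]], 't': [-612.9743, 101.0803, 1300.6127]}
[  472.20827247 -1001.91871231   922.34826036]
0.1 [-6.03857682e-01 -3.08282483e+00  2.35348089e-03] [245.06617226 601.50842061 213.76127334]
```

View pics/top0.png

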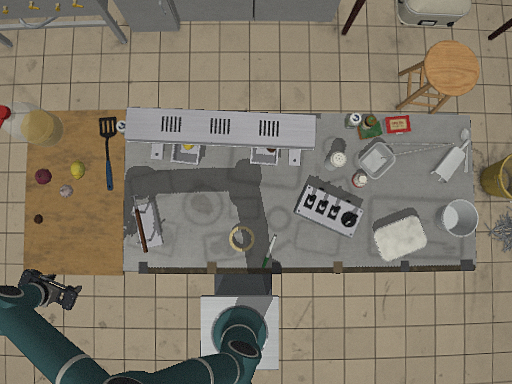

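View pics/side0.png

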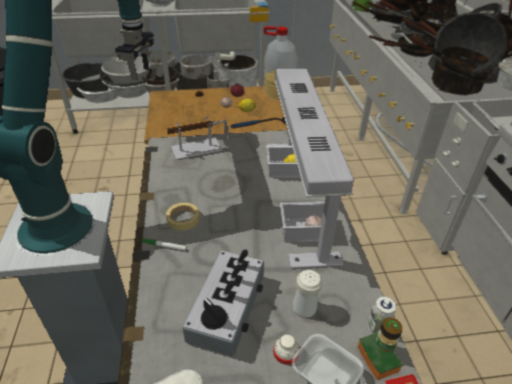

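Top view: the box is around (330,210), the hook in its rest at (143,225), and pans show below the hood at (186,150, lemon) and (265,152); the middle slot is empty. The side view agrees. Next I'll enlarge the details.

```bash
cat > h.py <<'E'
import numpy as np, cv2
from station import env, effector, planner, eyes
def rays(n,uv):
    i=eyes.camera_info(n);K=np.array(i['K']);R=np.array(i['R']);t=np.array(i['t']);k=i['k1']
    d=(np.atleast_2d(uv).astype(float)-K[:2,2])/[K[0,0],K[1,1]]
    u=d.copy()
    for _ in range(20): u=d/(1+k*(u**2).sum(1,keepdims=True))
    return -R.T@t, np.c_[u,np.ones(len(u))]@R
def onz(n,uv,z):
    c,r=rays(n,uv); return c+r*((z-c[2])/r[:,2:])
def cloud(n,d):
    v,u=np.mgrid[:384,:512]; c,r=rays(n,np.c_[u.ravel(),v.ravel()])
    P=(c+r*d.reshape(-1,1)).reshape(384,512,3); P[d==0]=np.nan; return P
def proj(n,X):
    i=eyes.camera_info(n);K=np.array(i['K']);q=np.atleast_2d(X)@np.array(i['R']).T+np.array(i['t'])
    s=q[:,:2]/q[:,2:]; s=s*(1+i['k1']*(s**2).sum(1,keepdims=True)); return s*[K[0,0],K[1,1]]+K[:2,2]
def tri(uvt,uvs):
    a,r=rays('top',uvt);b,s=rays('side',uvs);r=r[0];s=s[0]
    k=np.linalg.lstsq(np.c_[r,-s],b-a,rcond=None)[0];p=a+r*k[0];q=b+s*k[1];return (p+q)/2,np.linalg.norm(p-q)
E
python3 - <<'E'
from h import *
t=cv2.imread('pics/top0.png');s=cv2.imread('pics/side0.png')
r=lambda a,f:cv2.resize(a,None,fx=f,fy=f,interpolation=cv2.INTER_CUBIC)
a=r(t[170:250,285:375],4.4); b=r(t[130:265,120:220],3);c=r(s[240:360,180:275],4)
A=np.zeros((600,800,3),np.uint8);A[:352,:396]=a;A[:405,400:700]=b
cv2.imwrite('pics/c1.png',A)
B=np.zeros((600,800,3),np.uint8);B[:480,:380]=c;d=r(s[130:250,255:335],4);B[:480,390:710]=d;cv2.imwrite('pics/c2.png',B)
for n in('top','side'):
    d=np.load(f'pics/{n}0.npy');P=cloud(n,d)
    if n=='top':
        print('table',np.nanmedian(P[200:215,205:225,2]))
        m=(P[...,2]>64)&(P[...,2]<80); m[:, :285]=0;m[:,375:]=0;m[:170]=0;m[250:]=0
        q=P[m][:,:2].astype(np.float32);print('box',m.sum(),cv2.minAreaRect(q),np.median(P[m][:,2]))
        m=(P[...,2]>290)&(P[...,2]<330);m[:90]=0;m[170:]=0;m[:,:110]=0;m[:,330:]=0
        q=P[m][:,:2].astype(np.float32);print('hood',m.sum(),cv2.minAreaRect(q),np.median(P[m][:,2]))
E
```

```text
table 0.2082668205034679
box 1680 ((494.51788330078125, -354.1927185058594), (249.15350341796875, 124.54227447509766), 65.01882934570312) 72.32210223244965
hood 6483 ((771.6015014648438, 54.97528076171875), (630.52734375, 112.1969985961914), 87.10269927978516) 315.2972457215619
```

View pics/c1.png

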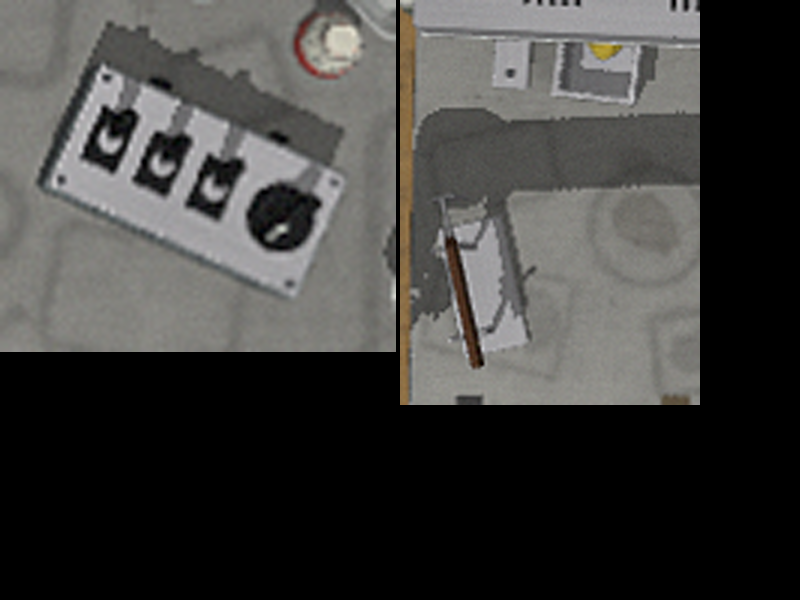

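View pics/c2.png

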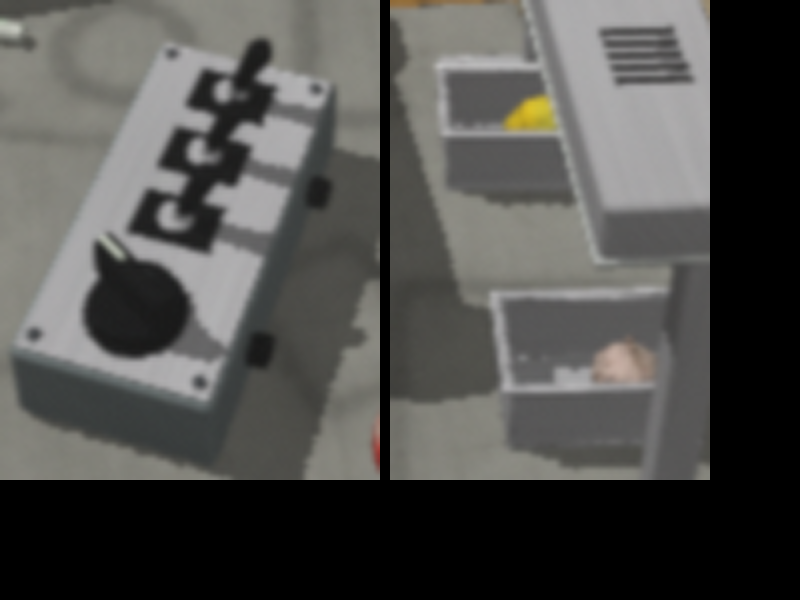

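```bash
cat >> h.py <<'E'
class F:
    def __init__(s,o,yaw): s.o=np.array(o,float);s.y=yaw;c,n=np.cos(yaw),np.sin(yaw);s.R=np.array([[c,-n],[n,c]])
    def to(s,P): P=np.array(P,float).copy();P[...,:2]=(P[...,:2]-s.o)@s.R;return P
    def w(s,P): P=np.array(P,float).copy();P[...,:2]=P[...,:2]@s.R.T+s.o;return P
box=F((494.5,-354.2),np.radians(65.02-90)); gan=F((771.6,55.),np.radians(87.10-90))
E
python3 - <<'E'
from h import *
C={}
for n in('top','side'):
    d=np.load(f'pics/{n}0.npy');p=cv2.imread(f'pics/{n}0.png').astype(int);P=cloud(n,d);C[n]=P,p
    B=box.to(P)
    print(n)
    for nm,y in(('L',88),('M',37),('R',-14),('iso',-80)):
        m=(abs(B[...,1]-y)<(12 if nm!='iso' else 30))&(abs(B[...,0])<45)&(B[...,2]>95)&(B[...,2]<145)
        q=B[m]
        if len(q):
            h=q[q[:,2]>q[:,2].max()-10].mean(0); print(nm,len(q),'top',h.round(1),'max z',q[:,2].max().round(1))
            if nm=='iso':
                print('   rect',cv2.minAreaRect(q[q[:,2]>105][:,:2].astype(np.float32)))
                w=m&(p.min(2)>110); print('   white',B[w].mean(0).round(1),w.sum())
    G=gan.to(P)
    for nm,lo,hi in(('left',90,230),('mid',-70,70),('right',-230,-90)):
        m=(G[...,0]>-160)&(G[...,0]<120)&(G[...,1]>lo)&(G[...,1]<hi)&(G[...,2]>58)&(G[...,2]<72)
        q=G[m]
        if len(q)>3: print(nm,len(q),q.min(0).round(0),q.max(0).round(0),cv2.minAreaRect(q[:,:2].astype(np.float32)))
    b,g,r=p[...,0],p[...,1],p[...,2]
    m=(r-b>25)&(P[...,2]>80)&(P[...,2]<130)&(P[...,0]>350)&(P[...,0]<700)&(P[...,1]>150)&(P[...,1]<420)
    q=P[m];print('hook',len(q),np.median(q[:,2]),cv2.minAreaRect(q[:,:2].astype(np.float32)))
    m=(P[...,2]>3)&(P[...,2]<14)&(P[...,0]>350)&(P[...,0]<700)&(P[...,1]>150)&(P[...,1]<420)
    q=P[m];print('plate',len(q),cv2.minAreaRect(q[:,:2].astype(np.float32)))
E
```

```text
top
L 26 top [ 19.   87.9 130.2] max z 135.5
M 28 top [ 19.1  35.9 127.7] max z 132.6
R 29 top [ 19.3 -14.8 127.9] max z 133.2
iso 67 top [  0.2 -80.7 114.4] max z 120.3
   rect ((-0.6178703308105469, -80.18854522705078), (14.896561622619629, 54.633522033691406), 64.47322845458984)
   white [-13.2 -72.  115.7] 7
left 143 [-97. 101.  59.] [-18. 215.  72.] ((-54.812950134277344, 158.02401733398438), (111.16386413574219, 79.40866088867188), 86.43959045410156)
right 123 [ -85. -212.   59.] [ -20. -102.   72.] ((-51.806968688964844, -156.76025390625), (110.10823822021484, 65.21233367919922), 89.14380645751953)
hook 118 111.78291457083776 ((425.63092041015625, 373.55902099609375), (151.26620483398438, 13.519862174987793), 14.122356414794922)
plate 1611 ((526.2721557617188, 285.94403076171875), (345.3634033203125, 267.2860412597656), 0.039880748838186264)
side
L 69 top [ 21.7  82.3 128.1] max z 133.2
M 73 top [ 21.8  31.9 128.8] max z 134.2
R 77 top [ 21.9 -19.  127.8] max z 132.4
iso 227 top [  3.1 -84.9 113.7] max z 118.9
   rect ((2.548707962036133, -83.9464111328125), (14.701135635375977, 58.866355895996094), 59.77591323852539)
   white [-15.1 -72.2 115.2] 17
left 188 [-98.  92.  58.] [  4. 211.  71.] ((-45.16902542114258, 151.65464782714844), (116.54113006591797, 100.1844482421875), 86.4095230102539)
right 310 [ -85. -217.   58.] [  53. -104.   71.] ((-16.16393280029297, -160.83474731445312), (115.08084869384766, 135.65357971191406), 88.64971923828125)
hook 245 105.98848180425045 ((452.47607421875, 381.2458190917969), (213.5215301513672, 37.77770233154297), 12.445446014404297)
plate 745 ((524.2403564453125, 286.3408203125), (347.4258728027344, 267.9961242675781), 0.35381317138671875)
```

All three toggles are on (tips at box x ≈ +20, z ≈ 130) and the isolator is on (mark at 150° in the box frame). All sizes match the given ones. Next I'll flip the toggles.

```bash
cat >> h.py <<'E'
from scipy.spatial.transform import Rotation as Rn
def down(a):
    "tool down, y axis at world angle a (or a+pi, whichever keeps joint 7 nearer its middle)"
    return Rn.from_matrix(np.array([[-np.sin(a),np.cos(a),0],[np.cos(a),np.sin(a),0],[0,0,-1]]).T).as_rotvec()
def pick(p,a,lo=0):
    o=[(abs(q[6]),b) for b in(a,a+np.pi) if (q:=planner.solve_ik(p,down(b))) is not None]
    print('j7',o); return min(o)[1]
def toggles():
    out=[]
    p,d=eyes.camera('top');B=box.to(cloud('top',d))
    for y in(88,37,-14):
        m=(abs(B[...,1]-y)<12)&(abs(B[...,0])<45)&(B[...,2]>115)&(B[...,2]<145);out.append(B[m].mean(0).round(0).tolist())
    return out
E
python3 - <<'E'
from h import *
a0=pick([450,0,300],np.pi/2);env.movep([450,0,300],down(a0))
effector.move_gripper(0.0)
a=box.y; P=lambda x,y,z:box.w([x,y,z]).tolist()
a=pick(P(68,88,200),box.y)
env.movep(P(68,88,220),down(a))
for y in(88,37,-14):
    env.move_l(P(68,y,160),vel=200)
    print(env.move_l(P(68,y,112),vel=100,force_limit=15))
    print(env.move_l(P(8,y,112),vel=60,force_limit=25))
    s=env.state();print(box.to(s['tool_pos']).round(1),s['wrist_force'])
    env.move_l(P(30,y,112),vel=150);env.move_l(P(30,y,165),vel=150)
env.move_l(P(60,-80,260),vel=200)
env.movep([420,50,350],down(a0))
print(toggles(),env.state()['time_s'])
p,d=eyes.camera('side');cv2.imwrite('pics/s1.png',cv2.resize(p[240:360,180:275],None,fx=4,fy=4))
E
```

```text
j7 [(np.float64(1.5113007467469812), 1.5707963267948966), (np.float64(1.6279131567436398), 4.71238898038469)]
j7 [(np.float64(0.3931526971288303), np.float64(-0.4359832471481836)), (np.float64(2.8233783482627546), np.float64(2.7056094064416096))]
False
False
[  8.1  88.  111.8] [-0.4332841  -0.96985633  0.29611311]
False
False
[  8.1  37.1 111.8] [-0.12864912  0.08822406 -0.3045441 ]
False
False
[  8.1 -13.9 111.8] [-0.40810242 -0.41466847  0.22812185]
[[-19.0, 88.0, 126.0], [-18.0, 37.0, 127.0], [-18.0, -14.0, 127.0]] 16.8583
```

View pics/s1.png

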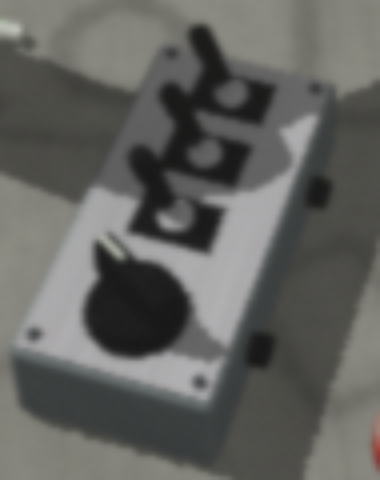

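All three levers now lean to the front, so they are off. Next is the isolator, gripped on its bar and turned 60° clockwise.

```bash
python3 - <<'E'
from h import *
o=box.w([0,-80,0])[:2]
c=lambda z:[*o,z]
for b in(0,np.pi):
    print([planner.solve_ik(c(90),down(box.y+b+np.radians(t)))[6].round(2) for t in(60,30,0,-8)])
b=min((0,np.pi),key=lambda b:max(abs(planner.solve_ik(c(90),down(box.y+b+np.radians(t)))[6]) for t in(60,0)))
a=lambda t:down(box.y+b+np.radians(t))
env.movep(c(250),a(60)); effector.move_gripper(0.55)
print(env.move_l(c(91),vel=100,force_limit=15))
effector.move_gripper(0.0,15);print(env.state()['width'],env.state()['moment'])
for t in range(50,-9,-10): env.move_l(c(91),rot=a(t),vel=60)
env.move_l(c(91),rot=a(-6),vel=60);env.dwell(.2);s=env.state();print(s['moment'],s['wrist_force'])
effector.move_gripper(0.55);env.move_l(c(250),vel=200)
env.movep([420,50,350],down(pick([420,50,350],np.pi/2)))
p,d=eyes.camera('side');B=box.to(cloud('side',d));w=(p.min(2)>110)&(B[...,2]>108)&(abs(B[...,0])<40)&(abs(B[...,1]+80)<40)
print('white',B[w].mean(0),w.sum(),toggles(),env.state()['time_s'])
# rest/hook
C,dt=eyes.camera('top');cv2.imwrite('pics/t2.png',C);cv2.imwrite('pics/s2.png',p)
for n,q in(('top',C),('side',p)):
    hsv=cv2.cvtColor(q,cv2.COLOR_BGR2HSV);m=((hsv[...,0]<12)&(hsv[...,1]>100)&(hsv[...,2]<140)).astype(np.uint8)
    if n=='top': m[:195]=0;m[262:]=0;m[:,:125]=0;m[:,160:]=0
    else: m[:115]=0;m[145:]=0;m[:,:150]=0;m[:,226:]=0
    v,u=np.nonzero(m);uv=np.c_[u,v];W=onz(n,uv,112 if n=='top' else 106)[:,:2].astype(np.float32);print(n,len(W),cv2.minAreaRect(W))
E
```

```text
[np.float64(1.94), np.float64(1.44), np.float64(0.94), np.float64(0.83)]
[np.float64(-0.98), np.float64(-1.51), np.float64(2.85), np.float64(2.9)]
False
0.16087843932632812 [-0.19336031  0.219824    0.13134633]
[-0.17854876 -1.67724106  0.38962026] [ 7.45261587 -0.68428897 -1.07356055]
j7 [(np.float64(1.2313993179701173), 1.5707963267948966), (np.float64(1.945372045718754), 4.71238898038469)]
white [  2.26649948 -63.88270985 114.41526267] 15 [[-19.0, 88.0, 129.0], [-18.0, 36.0, 127.0], [-18.0, -14.0, 127.0]] 27.8083
top 86 ((424.33599853515625, 371.56549072265625), (160.94627380371094, 14.021610260009766), 13.540517807006836)
side 25 ((418.2643737792969, 366.20208740234375), (149.4782257080078, 19.546497344970703), 12.705453872680664)
```

```bash
python3 - <<'E'
from h import *
f=F((424.3,371.6),np.radians(13.3))
for n in('top','side'):
    p,d=eyes.camera(n);P=cloud(n,d);Q=f.to(P)
    m=(abs(Q[...,1])<9)&(abs(Q[...,0])<180)&(Q[...,2]>92)&(Q[...,2]<116)
    q=Q[m];o=q[np.argsort(q[:,0])];print(n,len(q),'ends',o[:4].round(0).tolist(),o[-5:].round(0).tolist())
    l=np.polyfit(q[:,0],q[:,1],1);print('slope',l, 'yaw deg',13.3+np.degrees(l[0]))
    m=(abs(Q[...,1])<30)&(Q[...,0]>100)&(Q[...,0]<180)&(Q[...,2]>25)&(Q[...,2]<112);q=Q[m];print('blade',len(q),q.min(0) if len(q) else 0,q.max(0) if len(q) else 0,np.median(q,0))
    m=(P[...,2]>3)&(P[...,2]<14)&(abs(Q[...,0]-20)<140)&(abs(Q[...,1])<70)&(p.min(2)>140)
    q=P[m];print('plate',len(q),cv2.minAreaRect(q[:,:2].astype(np.float32)))
    T=[('tape',(20,28),(300,-50,410,80)),('shaker',(118,132),(480,-500,900,-150))]
    for nm,z,b in T:
        m=(P[...,2]>z[0])&(P[...,2]<z[1])&(P[...,0]>b[0])&(P[...,0]<b[2])&(P[...,1]>b[1])&(P[...,1]<b[3]);print(nm,m.sum(),np.median(P[m],0))
E
```

```text
top 226 ends [[-85.0, 2.0, 111.0], [-84.0, 5.0, 114.0], [-84.0, -3.0, 100.0], [-82.0, -3.0, 114.0]] [[133.0, -2.0, 95.0], [133.0, 3.0, 105.0], [134.0, 6.0, 106.0], [135.0, -8.0, 102.0], [136.0, -5.0, 103.0]]
slope [0.00133544 0.13453649] yaw deg 13.3765148797402
blade 49 [100.58939224 -16.80026795  31.75949276] [136.65620069  19.90225408 109.92982186] [132.3434073    1.29715061 101.42965164]
plate 486 ((413.293212890625, 380.46527099609375), (221.1916961669922, 105.2788314819336), 12.512727737426758)
tape 24 [347.59826935 -13.05782785  25.33535997]
shaker 182 [ 688.2114465  -375.74417853  123.70300903]
side 268 ends [[-89.0, -5.0, 96.0], [-89.0, -4.0, 100.0], [-88.0, -4.0, 104.0], [-88.0, -3.0, 108.0]] [[130.0, 5.0, 93.0], [131.0, -5.0, 94.0], [132.0, -1.0, 101.0], [132.0, -0.0, 96.0], [134.0, 3.0, 102.0]]
slope [ 0.0065157  -2.83305049] yaw deg 13.673321842313808
blade 79 [100.88497078 -20.83760832  26.0621404 ] [135.76614916  18.88124114 107.50054264] [131.21872261  -4.06639228  74.49456492]
plate 429 ((436.68475341796875, 374.05584716796875), (178.38165283203125, 95.29812622070312), 11.89234733581543)
tape 159 [358.08168175   8.37643772  23.34048056]
shaker 437 [ 690.69982572 -376.39435855  123.00241396]
```

```bash
python3 - <<'E'
import cv2
t=cv2.imread('pics/t2.png');cv2.imwrite('pics/t2c.png',cv2.resize(t[130:275,120:320],None,fx=4,fy=4,interpolation=cv2.INTER_CUBIC))
E
```

```text
(no output)
```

View pics/t2c.png

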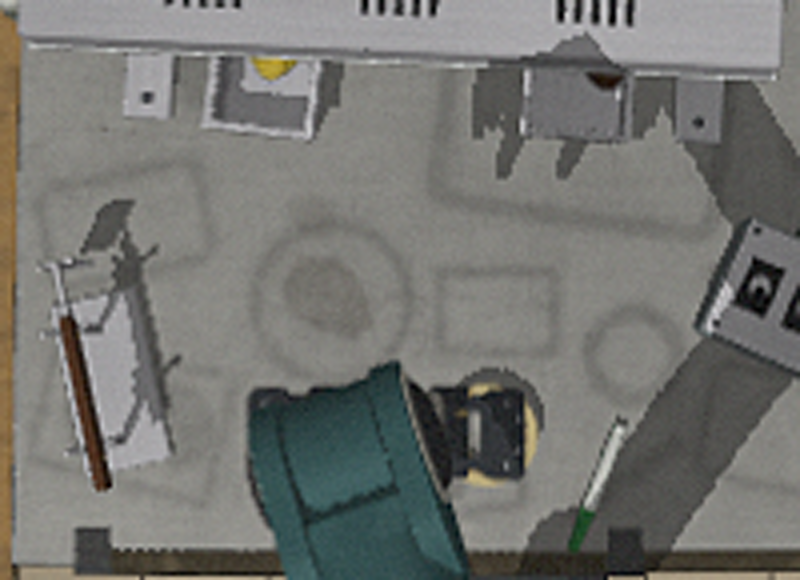

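The isolator is off: the mark has moved to the +y end. The hook lies at about (440,373), yaw 13.4°, and its length agrees (219 of 224 mm). Next I'll grip it.

```bash
cat >> h.py <<'E'
hook=F(F((424.3,371.6),np.radians(13.4)).w([16,-1.2,0])[:2],np.radians(13.4))
HB=hook.y+np.pi/2   # tool y angle when holding hook; hook x = gives yaw+pi/2
def hp(x,y,z): return hook.w([x,y,z]).tolist()
E
python3 - <<'E'
from h import *
print(hook.o)
for b in(0,np.pi):
    print([planner.solve_ik(p,down(y+np.pi/2+b))[6].round(2) for p,y in((hp(0,0,82),hook.y),([560,200,70],gan.y),([440,200,70],gan.y),([560,-100,70],gan.y),([440,-100,70],gan.y))])
env.movep(hp(0,0,220),down(HB)); effector.move_gripper(0.5)
print(env.move_l(hp(0,0,82),vel=100,force_limit=12))
effector.move_gripper(0.0,60);s=env.state();print(s['width']*92,s['grasp_force'],s['tool_pos'],s['wrist_force'])
env.move_l(hp(0,0,160),vel=80);s=env.state();print(s['width']*92,s['grasp_force'],s['wrist_force'],s['time_s'])
for n in('top','side'):
    p,d=eyes.camera(n);P=cloud(n,d);Q=hook.to(P)
    m=(abs(Q[...,1])<24)&(Q[...,0]>95)&(Q[...,0]<140)&(Q[...,2]>85)&(Q[...,2]<200);q=Q[m];print('blade',len(q),q.min(0),q.max(0),np.median(q,0))
    G=gan.to(P)
    for nm,lo,hi in(('left',90,230),('right',-230,-90)):
        m=(G[...,0]>-160)&(G[...,0]<120)&(G[...,1]>lo)&(G[...,1]<hi)&(G[...,2]>58)&(G[...,2]<72);q=G[m]
        if len(q)>3: print(nm,len(q),np.percentile(q,2,0).round(0),np.percentile(q,98,0).round(0),cv2.minAreaRect(q[:,:2].astype(np.float32)))
cv2.imwrite('pics/s3.png',p)
E
```

```text
[440.14251154 374.1406354 ]
[np.float64(1.45), np.float64(1.7), np.float64(1.47), np.float64(2.1), np.float64(2.43)]
[np.float64(-1.53), np.float64(-1.11), np.float64(-1.12), np.float64(-0.57), np.float64(-0.46)]
False
11.763258757485318 60.00130355358124 [440.09506857 374.52400746  82.11992169] [0.12959639 0.28763793 0.74179704]
11.629156134468284 59.998868107795715 [ 1.0659443  -0.6282941  -1.90472034] 32.825
blade 47 [ 95.71934273 -17.78070191 113.55287766] [120.50893098  17.52656195 187.36585132] [116.32468511  -0.59523894 175.68856077]
left 145 [-96. 102.  60.] [-20. 214.  69.] ((-55.52082061767578, 157.52444458007812), (110.11497497558594, 78.71419525146484), 86.79827117919922)
right 123 [ -84. -211.   60.] [ -21. -102.   71.] ((-51.30388641357422, -156.60557556152344), (109.87458038330078, 65.13660430908203), 88.56822967529297)
blade 72 [ 98.96272817 -22.06534954 107.84048043] [117.63216211  18.77986168 183.09987686] [114.98580685  -4.79070805 151.5896017 ]
left 196 [-96.  96.  59.] [  2. 210.  68.] ((-45.09425354003906, 152.1163330078125), (117.13135528564453, 100.60572052001953), 86.15447998046875)
right 307 [ -84. -215.   59.] [  48. -105.   69.] ((-16.8485107421875, -159.55348205566406), (116.6714096069336, 135.1070098876953), 87.30803680419922)
```

View pics/s3.png

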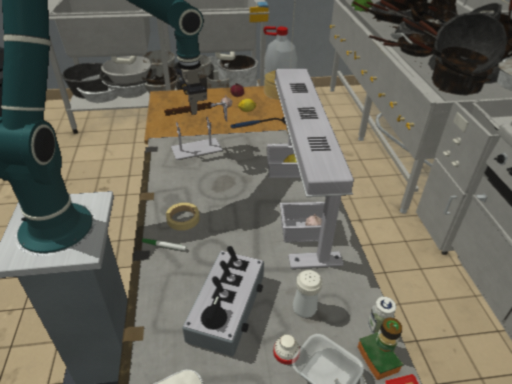

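The hook is held squarely, with the blade at x = 115–119 and its bottom as expected. The left pan's front edge is at gantry (-95,157), yaw -3.3°. The right pan's is at (-84,-157). Next I'll pull the left pan.

```bash
cat >> h.py <<'E'
def pull(front,yaw,dist,gap=14):
    "front: middle of pan's outer front edge in gantry frame; yaw of pan in it; dist: travel of pan"
    p=F(gan.w([*front,0])[:2],gan.y+yaw); H=lambda x,z:p.w([x-115+9,0,z])
    rot=down(p.y+np.pi/2); back=gan.R@[-1,0]
    env.movep(H(gap,200).tolist(),rot)
    print('above',env.move_l(H(gap,150).tolist(),vel=150))
    hit=env.move_l(H(gap,67).tolist(),vel=60,force_limit=8); print('in',hit,env.state()['tool_pos'],env.state()['wrist_force'])
    if hit: env.move_l(H(gap,150).tolist(),vel=60); return False
    e=H(gap,67); e[:2]+=back*(gap+dist)
    f0=env.state()['wrist_force']
    hit=env.move_l(e.tolist(),vel=60,force_limit=20); s=env.state();print('pulled',hit,gan.to(s['tool_pos']),np.array(s['wrist_force'])-f0)
    q=np.array(s['tool_pos']); q[:2]-=back*12; env.move_l(q.tolist(),vel=40); q[2]=150; env.move_l(q.tolist(),vel=60)
    q[2]=200; env.move_l(q.tolist(),vel=100)
def pans():
    for n in('top','side'):
        p,d=eyes.camera(n);G=gan.to(cloud(n,d))
        for nm,lo,hi in(('left',80,240),('right',-240,-80)):
            m=(G[...,0]>-260)&(G[...,0]<120)&(G[...,1]>lo)&(G[...,1]<hi)&(G[...,2]>58)&(G[...,2]<72);q=G[m]
            if len(q)>3:
                (c,(w,h),a)=cv2.minAreaRect(q[:,:2].astype(np.float32));print(n,nm,len(q),'x',np.percentile(q[:,0],[2,98]).round(0),'y',np.percentile(q[:,1],[2,98]).round(0),np.round([*c,w,h,a],1))
    return p
E
python3 - <<'E'
from h import *
env.move_l(hp(0,0,220),vel=150)
pull((-95,157),np.radians(-3.3),138)
p=pans();cv2.imwrite('pics/s4.png',p);s=env.state();print(s['time_s'],s['width']*92)
E
```

```text
above False
in False [593.47358943 226.65704155  67.41304759] [-0.20701042 -0.22126864 -0.64771687]
pulled False [-339.4639994   162.17804708   66.74901184] [-0.5539186  -0.23317436 -2.09503406]
top left 304 x [-259. -112.] y [ 85. 197.] [-185.8  142.   111.5  148.7   87. ]
top right 122 x [-84. -21.] y [-212. -102.] [ -51.1 -156.6  109.9   66.3   88.2]
side left 314 x [-259. -113.] y [ 81. 193.] [-186.4  138.4  113.7  149.1   87.2]
side right 300 x [-84.  46.] y [-215. -106.] [ -16.6 -160.7  115.3  135.1   87.5]
41.7583 11.792972560034158
```

View pics/s4.png

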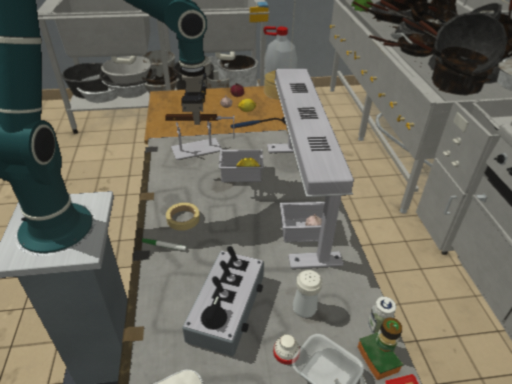

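The left pan stands at gantry x ≈ -186, level; it also shifted about 17 mm in y and about 30 mm further than the pull, which looks like the knock. The right pan is unmoved. Next I'll pull it.

```bash
python3 - <<'E'
from h import *
pull((-84,-158),np.radians(-2),147)
p=pans();s=env.state();print(s['time_s'],s['width']*92,s['tool_pos'])
cv2.imwrite('pics/s5.png',p)
P=cloud('side',eyes.camera('side')[1]);f=F(s['tool_pos'][:2],gan.y+np.radians(-2));Q=f.to(P)
m=(abs(Q[...,1])<24)&(Q[...,0]>80)&(Q[...,0]<140)&(Q[...,2]>120)&(Q[...,2]<240);q=Q[m];print('blade',len(q),q.min(0),q.max(0),np.median(q,0))
m=(abs(Q[...,1])<15)&(Q[...,0]>-115)&(Q[...,0]<-40)&(Q[...,2]>190)&(Q[...,2]<240);q=Q[m];print('tail',len(q),q.min(0),q.max(0),np.median(q,0))
E
```

```text
above False
in False [588.32065954 -90.74124839  67.38203951] [-0.04338155  1.05425177 -1.52839326]
pulled False [-336.82834406 -154.81798412   66.99685417] [ 2.98099633 -0.42184505 -0.80358485]
top left 341 x [-259. -111.] y [ 85. 199.] [-186.4  141.9  111.3  150.4   86.7]
top right 282 x [-228.  -78.] y [-213. -102.] [-153.3 -157.8  110.1  152.5   88. ]
side left 302 x [-259. -113.] y [ 82. 195.] [-186.2  138.1  115.9  148.8   87.6]
side right 435 x [-230.  -79.] y [-216. -105.] [-153.6 -159.9  114.   151.3   87.9]
50.6667 11.251341376119173 [438.7916853  -83.04559327 199.3833657 ]
blade 72 [ 80.81820698 -21.57696626 146.05484227] [118.95605724  15.03290258 223.33028821] [111.96086572  -3.95000952 217.7645981 ]
tail 187 [-103.12858919  -11.72004072  205.72954871] [-40.05763795   5.54750028 231.92306782] [-71.45383001  -5.81276966 221.51290912]
```

View pics/s5.png

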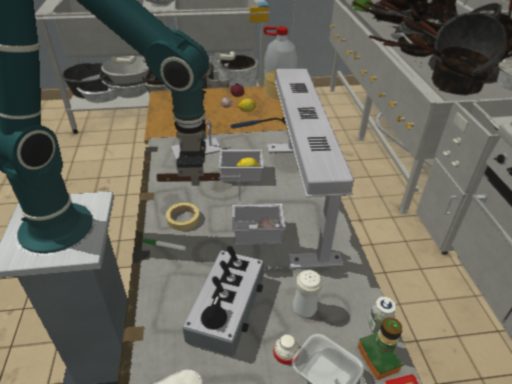

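Both pans stand level in front of the hood, at gantry x -186 and -153, and the hook is still straight in the hand. Next I'll put it back in its rest.

```bash
python3 - <<'E'
from h import *
env.movep(hp(0,0,220),down(HB))
env.move_l(hp(0,0,125),vel=120)
hit=env.move_l(hp(0,0,82.5),vel=40,force_limit=10);s=env.state();print(hit,s['tool_pos'],s['wrist_force'])
if not hit or s['tool_pos'][2]<86:
    effector.move_gripper(0.5);env.dwell(.3)
    env.move_l(hp(0,0,230),vel=100)
    env.movep([300,480,330],down(HB));
    env.dwell(.3)
p=pans();t=eyes.camera('top')[0];s=env.state();print(s['time_s'],s['tool_pos'],toggles())
f=hook
for n in('top','side'):
    Q=f.to(cloud(n,eyes.camera(n)[1]))
    m=(abs(Q[...,1])<9)&(abs(Q[...,0])<140)&(Q[...,2]>92)&(Q[...,2]<116)
    q=Q[m];print(n,len(q),np.percentile(q[:,0],[1,99]),np.polyfit(q[:,0],q[:,1],1),np.percentile(q[:,2],[50,95]))
r=lambda a:cv2.resize(a,None,fx=3,fy=3,interpolation=cv2.INTER_CUBIC)
cv2.imwrite('pics/e.png',np.vstack([r(t[170:270,120:320]),r(p[80:180,150:350])])[:600])
E
```

```text
False [440.12306426 374.30436471  82.60905055] [ 0.38464654  1.36303788 -1.85662212]
top left 342 x [-259. -112.] y [ 85. 198.] [-186.5  141.9  111.5  150.    86.9]
top right 288 x [-229.  -78.] y [-213. -102.] [-153.3 -157.8  110.2  152.5   88. ]
side left 294 x [-259. -113.] y [ 81. 193.] [-185.3  138.1  118.3  147.8   88.9]
side right 442 x [-230.  -79.] y [-217. -105.] [-153.5 -160.   117.1  151.6   87.5]
58.4 [300.43206663 479.64398814 329.87179634] [[-19.0, 88.0, 127.0], [-18.0, 37.0, 127.0], [-18.0, -14.0, 128.0]]
top 226 [-98.01117547 118.46823502] [ 0.00434099 -0.78866456] [110.05023517 114.36554049]
side 266 [-103.49770835  115.46499178] [ 3.75068668e-03 -3.84105924e+00] [103.93461702 112.78556533]
```

View pics/e.png

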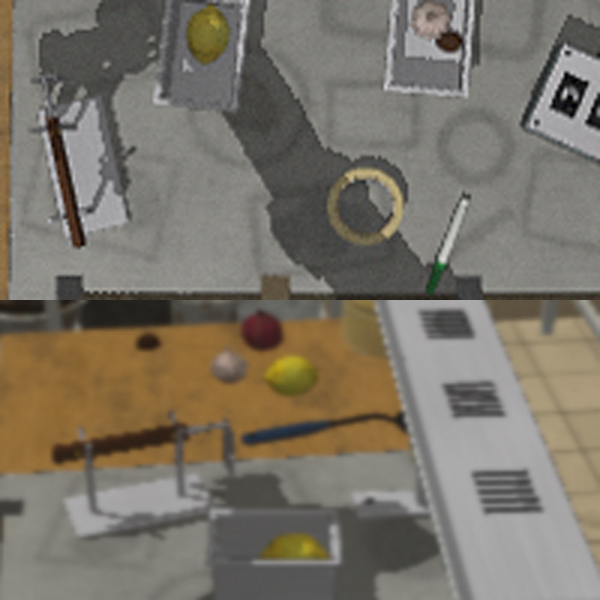

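The hook sits in both forks where it started, the pans are in front of the hood, and all the switches are off. I'm handing in.

```bash
python3 -c "
from h import *
print(env.hand_in())"
```

```text
the job is handed in; nothing more can be done
None
```

The job is handed in, with no verdict returned: all three toggles and then the isolator are off, both pans present (lemon, and garlic with mushroom) stand level in front of the hood, and the hook is back in its rest.

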